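Close the microscope stage with its round blank insert

ROBOT

A 6-joint arm with a two-finger parallel gripper is mounted at the origin on the work surface. World frame = base frame: x ahead of the robot, y to its left, z up, the work surface at z = 0. Lengths are in m, angles in rad, forces in N, time in s.
With the tool pointing down it reaches from about 0.325 to 0.9 m from the base axis. Payload 6.1 kg.
Tool frame: the origin (TCP) lies at the very end of the fingers, on their centre line; the grasp point (between the pads) lies arm.pinch_z behind it (arm.pinch_z is the distance from the TCP to the grasp point, in m); z points along the fingers, y is the line along which they close (so a half turn about z gives the same grasp; the last joint's range is limited). The gripper opens to 85 mm and grips with 20 to 120 N. Pads are 22 mm wide; open, the fingers measure 114 mm over their backs; the gripper's body (76 mm by 85 mm) begins 54 mm behind the grasp point. The pads swing forward as they close: fully open they stand 13 mm farther back than shut.
Start: joints at [-1.405, 0.22, 1.526, -0, 1.395, -0.126], TCP at [0.18, -0.599, 0.231] pointing down, gripper open.
Joint ranges: [-2.98, 2.98], [-0.91, 2.08], [0.09, 2.57], [-1.24, 4.39], [0.2, 2.65], [-2.68, 2.68]. Speed limits (rad/s): [2.57, 2.57, 3.01, 3.14, 3.14, 3.14].

INTERFACE

Orientations are given as a rotation vector (axis times angle).
In Python, from bench import arm, snapshot, camera_info gives the robot as it stands.
- The arm moves only by the tool apply_moves, never from a script. Its argument "steps" is a list of rows, each a list of 3 entries, a list of its own where there are three numbers: the turn, a rotation vector about the tool's x, y, z in units of 4 degrees (1.0 is 4 degrees), then the shift along the tool's x, y, z in units of 0.12 m (1.0 is 0.12 m), then the closure, from -1 (fully open) to 1 (shut). A call has 1 to 5 rows; each row shifts and turns the commanded pose from where the row before left it, along the tool's axes as they then stand; what a row does not reach is not made up. A row lasts 1/8 s, in which the tool goes at most 62.5 mm and 10.7 degrees, less where a joint would pass 70% of its speed; a pose out of reach is approached as far as the arm can. A call with a number of a shift or a turn outside -1 to 1 is refused whole. A call with a gripper value outside its range is refused whole. The fingers move at their own pace and stop on an object; "force" is the grip in N (left out, the last holds). Time passes only in rows, so rows that do not move let the fingers close. It gives the time, the measured TCP pose, the force, the opening and the grip force at its end, in the units of the state.
- arm.sense(): the state, without advancing time (a new reading comes with each control period).
- snapshot(name): name is "side" or "top"; returns the picture (400x640x3 uint8, red, green, blue); there is no depth.
- camera_info(name): a dict with "vertical_fov" (degrees; the focal length in pixels is half the picture's height over the tangent of half this angle, whatever the lens; pixels are square), "cx", "cy" (the principal point, pixels), "eye" and "rotation" of the camera in the world. Camera axes: x right, y down, z forward; pixel columns grow to the right and rows downward; lengths in m; the calibration is good to about 2 mm. A picture is of the moment at which its call begins. camera_info takes no time and is no camera call.
- arm.finish_job(): hands the job in; it is judged then, once.
The state is a dict: "clock": time; "joint_pos": joint angles; "qvel": joint speeds; "joint_efforts": joint torques, N m; "tcp_pos": TCP position; "eef_rot": TCP orientation; "wrist_force": force on the tool from outside, world axes, zero at the start; "torque": the same for the moment, N m; "width": finger opening in m; "gripper_force": force on a finger pad.
Only numpy, scipy, OpenCV 4.12 (cv2) and the standard library are available. Lean on these libraries where they do the work, as an engineer would, in place of code of your own. Each camera call takes 0.05 s, during which the arm holds its last target. There are 200 camera calls.

TASK

Take the round blank insert out of the rack and fit it into the round opening of the microscope stage, pressing it past the spring balls until it is fully home and flush all round. Lay it in and press it gently, leave the square insert in the rack, and do not disturb the samples and other things on the bench.

Things in the scene. Friction and masses are not known exactly. Their poses are not given: they have to be found in the camera images.
- insert: the round blank insert to fit: plain aluminium disc, 110 mm diameter, 10 mm thick, about 0.25 kg, both faces alike (brighter 68 mm circle in the middle). Origin at the disc's centre, mid thickness; x is the disc's axis. It starts on edge in either cradle of the rack, axis level, centre 68 mm and top edge 123 mm above the table
- square: a square aluminium insert, 100 x 100 x 10 mm, with a black 40 mm spot, standing on edge in the other cradle; it does not fit the stage. Origin at its centre, x axis across its thickness. Leave it there
- rack: grey rack fixed to the table, 70 x 260 mm, origin at the centre of its underside, x across the thickness of the inserts. Cradles at y = -65 and +65 mm each hold an insert upright between two low walls (12 mm apart, 6 mm thick, 90 mm long, tops 55 mm above the table); the upper part of the insert stands free
- scope: white inverted microscope with a black 230 x 210 mm stage plate, fixed. Origin on the table straight under the centre of the round stage opening, z up, x and y along the stage's 230 and 210 mm sides. Stage top 160 mm above the table. Eyepieces on its -y side, 200 to 320 mm from the origin, up to about 50 mm above the stage
- seat (a point): where the insert's centre lies when fully home: on the axis of the opening, 5 mm under the stage top (155 mm above the table). The opening is a round recess 112.5 mm across and 10 mm deep; its floor is a flat ledge 30 mm wide round a 51 mm hole over the objectives. An insert fully home is flush with the stage top
- opening (a point): centre of the opening at stage-top level. Three brass spring balls (12 mm, centres 3 mm above the ledge) stick 3.5 mm out of the recess wall at 60, 180 and -60 degrees from the scope's x axis. They hold an insert proud until pressed down past them (4 to 6 N over each ball). They may shove it 2 to 4 mm off centre, an edge on the rim: nudge it over, or press and slide it inwards (10 to 20 N)
- mount_teal: teal resin sample, 38 mm diameter, 22 mm high, standing on the stage near its corner on the +x, -y side; origin at the centre of its underside. Leave it there
- mount_red: red resin sample, 38 mm diameter, 22 mm high, standing on the table just beyond the rack; origin at the centre of its underside
- dish: white bowl, 90 mm diameter, 30 mm high, on the table beyond the rack and microscope; origin at the centre of its underside
- bottle: amber bottle, 60 mm diameter, 150 mm high, on the table at the far side; origin at the centre of its underside
- jar: white jar, 70 mm diameter, 80 mm high, on the table to the left of the rack; origin at the centre of its underside
- brush: brush lying on the table at the far side; origin at the middle of its underside
Not all that is in view belongs to the job. Leave any yellow look-alike of the insert alone.

How it is judged:
By the outcome, as a careful person would: the job done as asked, in the order asked, and still so for the second after the job is handed in, with the robot touching nothing.
It also fails if it takes over 67 s, if anything falls off the work surface, if the arm or the gripper's body presses on something with over 40 N, if the wrist force passes 120 N, or if a joint passes its speed limit or range.

## Working session

There is one attempt and no reset: what is moved stays moved. The work goes in short steps, Python scripts to look and compute and a tool call to move; the robot and the scene stay as the last step left them, time stands still between calls to the robot, and variables do not carry over. Pictures are saved under pics/ and viewed, at most 10 in all, crops included, and the job is handed in when it is done.

Besides the shell and the picture viewer there is one more tool, called after "Request:" in YAML: its name, and indented under it one key for each argument. apply_moves: Moves the arm, as the interface text tells. Shifts and turns lie within -1 to 1; 1 stands for 0.12 m of shift or 4 degrees of turn. Its arguments: {"type":"object","properties":{"steps":{"type":"array"},"force":{"type":"number"}},"required":["steps"]}

```bash
mkdir -p pics
python3 - <<'E'
from bench import arm,snapshot,camera_info
import cv2
for n in("side","top"):
    im=snapshot(n); cv2.imwrite(f"pics/{n}0.png",im[:,:,::-1]); print(n,camera_info(n))
print(arm.sense(),arm.pinch_z)
E
```

```text
side {'vertical_fov': 47.131985311755926, 'cx': 314.6539644936759, 'cy': 204.70560367030285, 'eye': array([0.22961472, 1.04354557, 1.06381981]), 'rotation': array([-0.48231591,  2.71324395, -1.16076583])}
top {'vertical_fov': 49.03485005736425, 'cx': 324.9764686242241, 'cy': 207.84548262699226, 'eye': array([0.35293637, 0.12742888, 1.17320632]), 'rotation': array([-2.11490431,  2.07724529, -0.25218172])}
{'clock': 0.1, 'joint_pos': array([-1.40510111e+00,  2.21129008e-01,  1.52749858e+00,  2.87947676e-05,
        1.39467658e+00, -1.26070452e-01]), 'qvel': array([-8.19936312e-04, -3.26829507e-04, -3.65943421e-03, -7.37307023e-04,
        9.08811326e-05,  2.53979742e-04]), 'joint_efforts': array([ 2.67730375e-04, -4.98248291e+01, -3.90545976e+01, -2.36340475e-04,
        5.75139697e-03, -1.22344443e-05]), 'tcp_pos': array([ 0.17971172, -0.59804815,  0.23031894]), 'eef_rot': array([-3.10653012e+00, -4.56423879e-01,  8.74062075e-06]), 'wrist_force': array([ 0.27732724, -0.70318814, -0.40181289]), 'torque': array([-0.0072493 , -0.06416054,  0.04990927]), 'gripper_force': 0.0, 'width': 0.08522884162980779} 0.0187
```

View pics/side0.png

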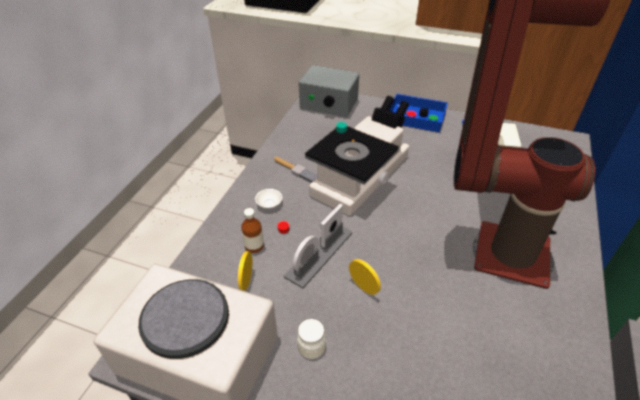

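View pics/top0.png

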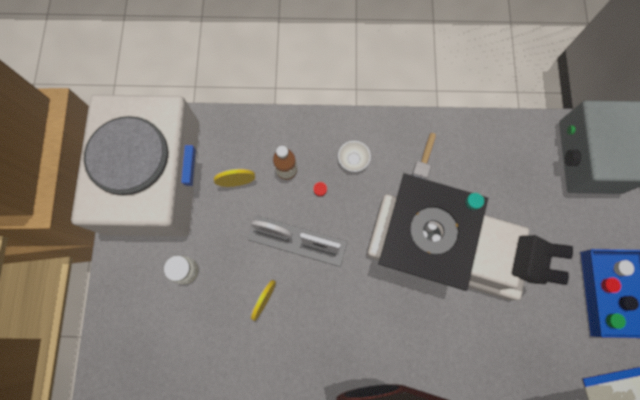

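The candidates for the round insert, in the side view:
- Grey round disc in the rack at (307,255). It is the round, plain aluminium one, so it fits the description.
- Square with a black spot at (332,226).
- Two yellow discs at (245,270) and (365,276), which are look-alikes to leave alone.

I'll confirm the grey disc in an enlarged crop.

Run:
```python
import cv2,numpy as np
t=cv2.imread("pics/top0.png");s=cv2.imread("pics/side0.png")
def c(im,x,y,w,h,k):return cv2.resize(im[y:y+h,x:x+w],None,fx=k,fy=k,interpolation=cv2.INTER_CUBIC)
a=c(t,240,200,110,75,7); b=c(s,275,195,90,95,6)
cv2.imwrite("pics/a.png",a);
cv2.imwrite("pics/b.png",b)
cv2.imwrite("pics/d.png",c(t,370,165,130,130,4.6))
```

```text
(no output)
```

View pics/a.png

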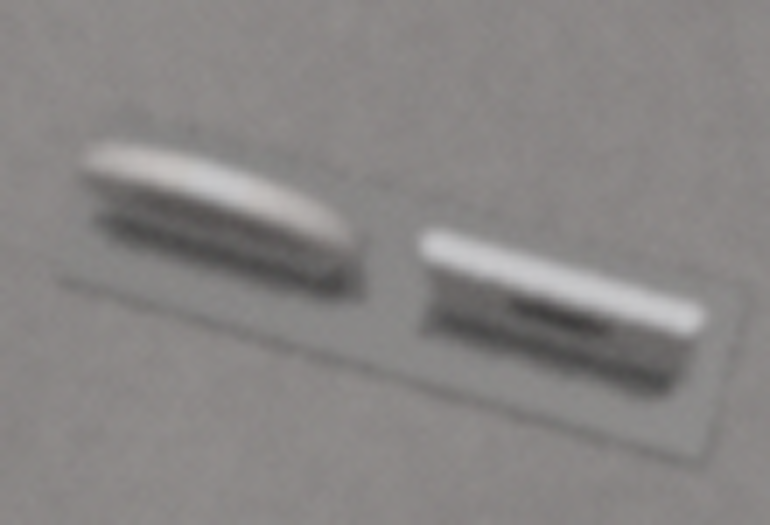

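View pics/b.png

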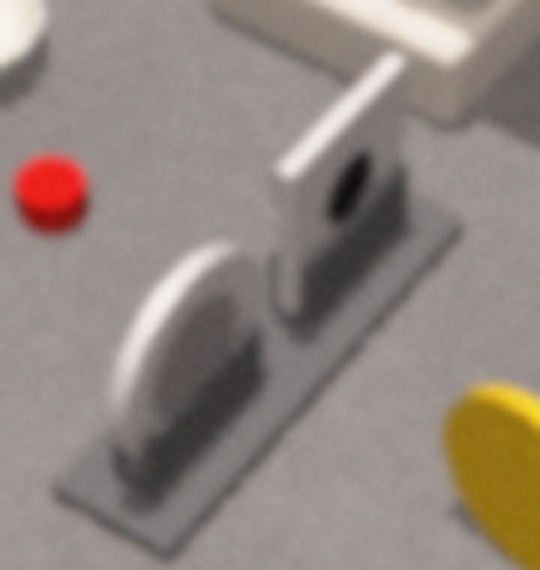

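View pics/d.png

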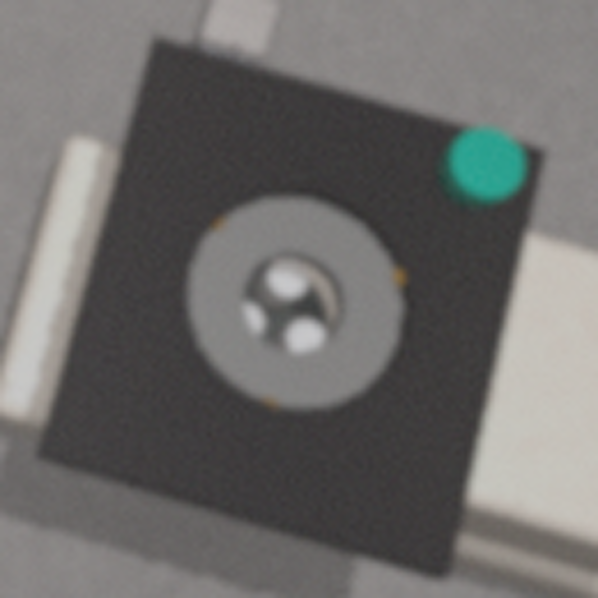

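```bash
cat > h.py <<'E'
from bench import camera_info
import numpy as np,cv2
from scipy.spatial.transform import Rotation as R
from scipy.optimize import least_squares
C={n:camera_info(n) for n in("side","top")}
def foc(n): return 200/np.tan(np.radians(C[n]["vertical_fov"])/2)
def proj(n,P):
    c=C[n];q=(np.atleast_2d(P)-c["eye"])@R.from_rotvec(c["rotation"]).as_matrix()
    return q[:,:2]/q[:,2:]*foc(n)+[c["cx"],c["cy"]]
def unproj(n,uv,z):
    c=C[n];uv=np.atleast_2d(uv);d=np.c_[(uv-[c["cx"],c["cy"]])/foc(n),np.ones(len(uv))]@R.from_rotvec(c["rotation"]).as_matrix().T
    return c["eye"]+d*((z-c["eye"][2])/d[:,2:])
def full(p,o,k): return (np.array(p,float)+.5)/k-.5+o
E
cat > m.py <<'E'
from h import *
np.set_printoptions(precision=4,suppress=True)
st=full([(155,38),(545,150),(447,578),(38,458)],[370,165],4.6)
S=unproj("top",st,.16)[:,:2]; print("stage",S,np.linalg.norm(S-np.roll(S,-1,0),axis=1))
# +x image up, +y image left : corners TL(+,+),TR(+,-),BR(-,-),BL(-,+)
L=np.array([(.115,.105),(.115,-.105),(-.115,-.105),(-.115,.105)])
def f(p): return (L@R.from_euler('z',p[2]).as_matrix()[:2,:2].T+p[:2]-S).ravel()
p=least_squares(f,[.4,0,0]).x; print("stage pose",p,f(p))
th=np.linspace(0,2*np.pi,721)
def hullres(n,P,pts):
    h=cv2.convexHull(proj(n,P).astype(np.float32)); return [cv2.pointPolygonTest(h,tuple(map(float,q)),True) for q in pts]
rim=full([(186,303),(407,303),(296,194),(296,412),(220,222),(373,225),(218,380),(373,383)],[370,165],4.6)
def g(q): return hullres("top",np.c_[q[0]+q[2]*np.cos(th),q[1]+q[2]*np.sin(th),.16+0*th],rim)
r=least_squares(g,[p[0],p[1],.056],diff_step=1e-3,x_scale=.01);print("rim",r.x,r.fun)
bl=full([(218,224),(400,277),(270,403)],[370,165],4.6);B=unproj("top",bl,.155)[:,:2]
print("balls c",B,B-r.x[:2],np.degrees(np.arctan2(*(B-r.x[:2]).T[::-1])))
sq=unproj("top",full([(428,230),(422,255),(705,308),(692,333)],[240,200],7),.113);print("sq",sq)
ss=unproj("side",full([(278,172),(400,58)],[275,195],6),.113);print("sqside",ss)
tp=full([(82,155),(120,142),(170,148),(230,168),(290,195),(335,222),(353,245)],[240,200],7)
sp=full([(115,385),(135,320),(165,285),(190,260),(222,243)],[275,195],6)
def disc(q):
    a=np.array([np.cos(q[2]),np.sin(q[2]),0]);b=np.array([-a[1],a[0],0])
    return np.vstack([[q[0],q[1],.068]+s*.005*a+.055*(np.cos(th)[:,None]*b+np.sin(th)[:,None]*[0,0,1]) for s in(-1,1)])
for w in((1,1),(1,0),(0,1)):
    def e(q): return np.r_[w[0]*np.array(hullres("top",disc(q),tp)),w[1]*np.array(hullres("side",disc(q),sp))]
    r=least_squares(e,[*unproj("top",full([(220,190)],[240,200],7),.118)[0,:2],p[2]],diff_step=1e-3,x_scale=.01);print("disc",r.x,r.fun)
E
python3 m.py
```

```text
stage [[ 0.6891 -0.0608]
 [ 0.6317 -0.2625]
 [ 0.4112 -0.1985]
 [ 0.4669  0.0034]] [0.2097 0.2296 0.2094 0.2313]
stage pose [ 0.5497 -0.1296 -0.2778] [ 0.      0.0006 -0.0002  0.0003 -0.0009 -0.0005  0.001  -0.0004]
rim [ 0.5491 -0.1295  0.0567] [ 0.1427  0.0216  0.0116 -0.0025  0.4497 -0.571  -0.6389  0.5221]
balls c [[ 0.5902 -0.0919]
 [ 0.5639 -0.1848]
 [ 0.4974 -0.1153]] [[ 0.0411  0.0376]
 [ 0.0148 -0.0553]
 [-0.0516  0.0142]] [ 42.4342 -75.0079 164.6589]
sq [[0.5465 0.1861 0.113 ]
 [0.5376 0.188  0.113 ]
 [0.5207 0.0888 0.113 ]
 [0.5119 0.0932 0.113 ]]
sqside [[0.5461 0.1771 0.113 ]
 [0.5156 0.0815 0.113 ]]
disc [ 0.5603  0.2626 -0.3333] [-0.4264  0.0922 -0.8323 -0.9165 -0.6383 -0.048   1.3887  1.3108 -0.1006
  0.3533  0.0329 -0.3868]
disc [ 0.5615  0.2637 -0.3554] [ 0.1281  0.8037 -0.3393 -0.6588 -0.6109 -0.2069  1.1032  0.      0.
  0.      0.     -0.    ]
disc [ 0.5527  0.2482 -0.5433] [-0.     -0.      0.     -0.     -0.     -0.     -0.      0.0102 -0.0983
  0.2292 -0.1852  0.0459]
```

```bash
cat >> m.py <<'E'
print("---")
for w in((1,1),(1,0),(0,1)):
    def e(q): 
        q=[*q,-.265]; return np.r_[w[0]*np.array(hullres("top",disc(q),tp)),w[1]*np.array(hullres("side",disc(q),sp))]
    r=least_squares(e,[.561,.263],diff_step=1e-3,x_scale=.01);print("disc",r.x,r.fun)
q=[.561,.263,-.265]
out=[]
for n,o in(("top",(240,205)),("side",(280,215))):
    im=cv2.imread(f"pics/{n}0.png")[o[1]:o[1]+64,o[0]:o[0]+64];im=cv2.resize(im,None,fx=6,fy=6,interpolation=cv2.INTER_CUBIC)
    for k,P in enumerate(np.split(disc(q),2)):
        cv2.polylines(im,[np.round((proj(n,P)-o+.5)*6-.5).astype(int)],True,[(0,0,255),(0,255,0)][k])
    out.append(im)
cv2.imwrite("pics/ov.png",np.hstack(out))
E
python3 m.py|sed -n '/---/,$p'
```

```text
---
disc [0.5617 0.2659] [ 0.9792 -0.4538 -1.017  -0.5861  0.1844  1.0436  1.4243  1.0039 -0.2829
  0.4052  0.2139 -0.728 ]
disc [0.5624 0.2668] [ 1.3742 -0.2132 -0.8102 -0.4064  0.3326  1.1393  1.0305  0.     -0.
  0.      0.     -0.    ]
disc [0.5604 0.2627] [-0.     -0.     -0.     -0.      0.      0.      0.      0.3319 -0.6956
  0.1832  0.2346 -0.0338]
```

View pics/ov.png

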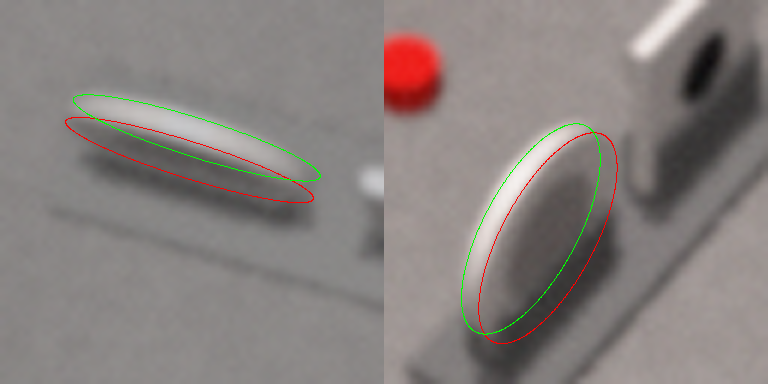

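Both crops confirm it. The grey round disc is in the left cradle: top view (272,226), side view (307,255). The square with the black spot is in the other cradle. The opening's centre is at top view (434,231). Next is a planner helper, then the move to the rack.

```bash
cat > p.py <<'E'
from bench import arm
import sys,numpy as np
from scipy.spatial.transform import Rotation as R
PSI=-.265
def rot(pitch,psi):  # pitch: degrees tool z is below the horizontal (90=down); tool y in the vertical plane of heading psi
    b=np.radians(pitch);h=np.array([np.cos(psi),np.sin(psi),0]);u=np.array([0,0,1.])
    z=h*np.cos(b)-u*np.sin(b);y=h*np.sin(b)+u*np.cos(b);return R.from_matrix(np.c_[np.cross(y,z),y,z])
def plan(pos,pitch,psi,speed=.45):
    s=arm.sense();p=s["tcp_pos"];r=R.from_rotvec(s["eef_rot"]);T=rot(pitch,psi)
    dv=(r.inv()*T).as_rotvec(degrees=True)/4;n=int(max(np.ceil(abs(dv).max()/.97),np.ceil(np.linalg.norm(np.array(pos)-p)/.12/speed),1))
    d=(np.array(pos)-p)/n
    print("rows",n,"at",p.round(4),"F",s["wrist_force"].round(1),"w",round(s["width"],4),"t",round(s["clock"],2),"q",s["joint_pos"].round(2))
    for i in range(min(n,15)):
        rr=r*R.from_rotvec(dv*4*i/n,degrees=True)
        print((dv/n).round(2).tolist(),(rr.inv().apply(d)/.12).round(3).tolist())
if __name__=="__main__":
    a=[float(eval(x)) for x in sys.argv[1:]];plan(a[:3],a[3],a[4],*(a[5:]))
E
python3 p.py .5613 .2635 .25 90 -.265
```

```text
rows 18 at [ 0.1797 -0.598   0.2303] F [ 0.3 -0.7 -0.4] w 0.0852 t 0.1 q [-1.41  0.22  1.53  0.    1.39 -0.13]
[-0.0, -0.0, -0.81] [0.284, -0.331, -0.008]
[-0.0, -0.0, -0.81] [0.302, -0.315, -0.009]
[-0.0, -0.0, -0.81] [0.319, -0.297, -0.009]
[-0.0, -0.0, -0.81] [0.336, -0.279, -0.009]
[-0.0, -0.0, -0.81] [0.351, -0.259, -0.009]
[-0.0, -0.0, -0.81] [0.365, -0.239, -0.009]
[-0.0, -0.0, -0.81] [0.378, -0.218, -0.009]
[-0.0, -0.0, -0.81] [0.389, -0.197, -0.009]
[-0.0, -0.0, -0.81] [0.4, -0.174, -0.009]
[-0.0, -0.0, -0.81] [0.409, -0.152, -0.009]
[-0.0, -0.0, -0.81] [0.417, -0.128, -0.009]
[-0.0, -0.0, -0.81] [0.423, -0.105, -0.009]
[-0.0, -0.0, -0.81] [0.429, -0.081, -0.009]
[-0.0, -0.0, -0.81] [0.433, -0.056, -0.009]
[-0.0, -0.0, -0.81] [0.435, -0.032, -0.009]
```

Request:
apply_moves:
  steps:
    - [[0, 0, -0.8], [0.28, -0.33, -0.05], -1]
    - [[0, 0, -0.8], [0.3, -0.31, -0.05], -1]
    - [[0, 0, -0.8], [0.32, -0.3, -0.05], -1]
    - [[0, 0, -0.8], [0.34, -0.28, -0.05], -1]
    - [[0, 0, -0.8], [0.35, -0.26, -0.05], -1]

```text
clock: 0.72
tcp_pos: [0.2861, -0.3577, 0.2611]
eef_rot: [-3.013, -0.887, -0.0]
wrist_force: [1.5, 0.1, 0.3]
width: 0.0853
gripper_force: 0.0
```

Request:
apply_moves:
  steps:
    - [[0, 0, -0.8], [0.365, -0.24, 0], -1]
    - [[0, 0, -0.8], [0.38, -0.22, 0], -1]
    - [[0, 0, -0.8], [0.39, -0.2, 0], -1]
    - [[0, 0, -0.8], [0.4, -0.17, 0], -1]
    - [[0, 0, -0.8], [0.41, -0.15, 0], -1]

```text
clock: 1.35
tcp_pos: [0.3933, -0.1185, 0.2611]
eef_rot: [2.861, 1.298, 0.0]
wrist_force: [0.8, 0.1, -0.3]
width: 0.0856
gripper_force: 0.0
```

```bash
python3 p.py .5613 .2635 .25 90 -.265
```

```text
rows 8 at [ 0.3933 -0.1185  0.2611] F [ 0.8  0.1 -0.3] w 0.0856 t 1.35 q [-0.49 -0.34  2.01  0.    1.48  0.23]
[0.0, -0.0, -0.81] [0.415, -0.13, 0.012]
[0.0, -0.0, -0.81] [0.421, -0.107, 0.012]
[0.0, -0.0, -0.81] [0.427, -0.083, 0.012]
[0.0, -0.0, -0.81] [0.431, -0.058, 0.012]
[0.0, -0.0, -0.81] [0.433, -0.034, 0.012]
[0.0, -0.0, -0.81] [0.435, -0.009, 0.012]
[0.0, -0.0, -0.81] [0.434, 0.016, 0.012]
[0.0, -0.0, -0.81] [0.433, 0.04, 0.012]
```

Request:
apply_moves:
  steps:
    - [[0, 0, -0.81], [0.415, -0.13, 0.01], -1]
    - [[0, 0, -0.81], [0.42, -0.11, 0.01], -1]
    - [[0, 0, -0.81], [0.43, -0.08, 0.01], -1]
    - [[0, 0, -0.81], [0.43, -0.06, 0.01], -1]
    - [[0, 0, -0.81], [0.43, -0.03, 0.01], -1]

```text
clock: 1.98
tcp_pos: [0.4988, 0.1198, 0.2549]
eef_rot: [-2.649, -1.689, 0.001]
wrist_force: [0.6, -1.0, 0.0]
width: 0.0859
gripper_force: 0.0
```

Request:
apply_moves:
  steps:
    - [[0, 0, -0.81], [0.43, -0.01, 0.01], -1]
    - [[0, 0, -0.81], [0.43, 0.02, 0.01], -1]
    - [[0, 0, -0.81], [0.43, 0.04, 0.01], -1]
    - [[0, 0, 0], [0, 0, 0], -1]

```text
clock: 2.48
tcp_pos: [0.5617, 0.2625, 0.2498]
eef_rot: [-2.493, -1.909, 0.003]
wrist_force: [-0.3, -0.7, -0.6]
width: 0.0855
gripper_force: 0.0
```

```bash
python3 p.py .5613 .2635 .100 90 -.265 .3
```

```text
rows 5 at [0.5617 0.2625 0.2498] F [-0.3 -0.7 -0.6] w 0.0855 t 2.48 q [0.31 0.2  1.52 0.   1.43 0.57]
[-0.01, 0.0, 0.0] [0.002, -0.0, 0.25]
[-0.01, 0.0, 0.0] [0.002, -0.001, 0.25]
[-0.01, 0.0, 0.0] [0.002, -0.001, 0.25]
[-0.01, 0.0, 0.0] [0.001, -0.001, 0.25]
[-0.01, 0.0, 0.0] [0.001, -0.001, 0.25]
```

Request:
apply_moves:
  steps:
    - [[0, 0, 0], [0, 0, 0.25], -1]
    - [[0, 0, 0], [0, 0, 0.25], -1]
    - [[0, 0, 0], [0, 0, 0.25], -1]
    - [[0, 0, 0], [0, 0, 0.25], -1]
    - [[0, 0, 0], [0.008, 0, 0.25], -1]

```text
clock: 3.1
tcp_pos: [0.5617, 0.2596, 0.1007]
eef_rot: [2.499, 1.903, -0.001]
wrist_force: [0.4, -0.1, 0.3]
width: 0.0854
gripper_force: 0.0
```

Request:
apply_moves:
  steps:
    - [[0, 0, 0], [0, 0, 0], 0.3]
    - [[0, 0, 0], [0, 0, 0], 0.5]
    - [[0, 0, 0], [0, 0, 0], 0.6]
  force: 20

```text
clock: 3.48
tcp_pos: [0.5633, 0.2608, 0.1038]
eef_rot: [2.498, 1.904, 0.005]
wrist_force: [-0.2, 0.5, -0.0]
width: 0.0325
gripper_force: 0.0
```

Run:
```python
from bench import snapshot,arm
import cv2,numpy as np
o=[]
for n,(x,y) in(("top",(232,190)),("side",(265,205))):
    im=cv2.cvtColor(snapshot(n),cv2.COLOR_RGB2BGR)[y:y+80,x:x+80]; o.append(cv2.resize(im,None,fx=5,fy=5,interpolation=cv2.INTER_CUBIC))
cv2.imwrite("pics/g.png",np.hstack(o));print(arm.sense()["width"])
```

```text
0.017880218184045702
```

View pics/g.png

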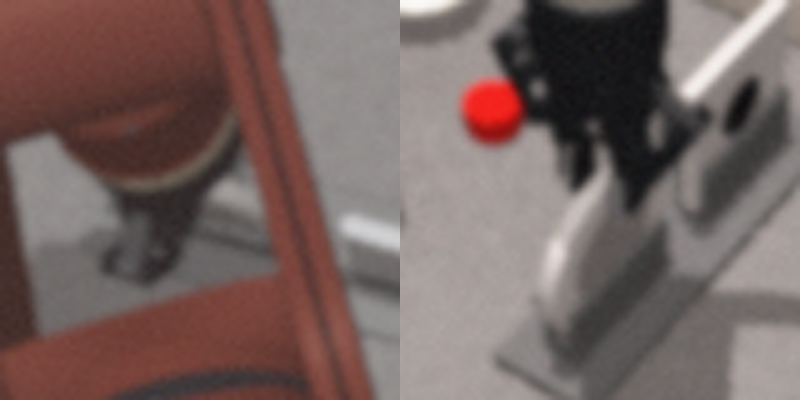

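The picture shows the disc rim between the two fingers at (590,190) and both fingers clear of the walls. Closing now.

Request:
apply_moves:
  steps:
    - [[0, 0, 0], [0, 0, 0], 0.8]
    - [[0, 0, 0], [0, 0, 0], 1]
    - [[0, 0, 0], [0, 0, 0], 1]
  force: 30

```text
clock: 3.95
tcp_pos: [0.5627, 0.2609, 0.1027]
eef_rot: [2.498, 1.904, 0.002]
wrist_force: [-1.0, -0.1, 6.2]
width: 0.0094
gripper_force: 30.0
```

Request:
apply_moves:
  steps:
    - [[0, 0, 0], [0, 0, -0.03], 1]
    - [[0, 0, 0], [0, 0, -0.15], 1]
    - [[0, 0, 0], [0, 0, -0.25], 1]
    - [[0, 0, 0], [0, 0, -0.35], 1]
    - [[0, 0, 0], [0, 0, -0.4], 1]
  force: 60

```text
clock: 4.58
tcp_pos: [0.5613, 0.2603, 0.2445]
eef_rot: [-2.498, -1.904, 0.003]
wrist_force: [0.6, 0.5, -1.8]
width: 0.0087
gripper_force: 61.7
```

Request:
apply_moves:
  steps:
    - [[0, 0, 0], [0, 0, -0.4], 1]
    - [[0, 0, 0], [0, 0, -0.2], 1]
    - [[0, 0, 0], [0, 0, 0], 1]

```text
clock: 4.95
tcp_pos: [0.5631, 0.261, 0.3189]
eef_rot: [2.497, 1.904, 0.008]
wrist_force: [1.0, 0.6, -2.8]
width: 0.0088
gripper_force: 61.9
```

```bash
python3 p.py .499 -.115 .29 22 -.278
```

```text
rows 18 at [0.5631 0.261  0.3189] F [ 1.   0.6 -2.8] w 0.0088 t 4.95 q [0.31 0.16 1.43 0.   1.54 0.58]
[-0.94, -0.01, 0.01] [-0.176, 0.017, 0.013]
[-0.94, -0.01, 0.01] [-0.176, 0.017, 0.014]
[-0.94, -0.01, 0.01] [-0.176, 0.016, 0.015]
[-0.94, -0.01, 0.01] [-0.176, 0.015, 0.016]
[-0.94, -0.01, 0.01] [-0.176, 0.014, 0.017]
[-0.94, -0.01, 0.01] [-0.176, 0.013, 0.018]
[-0.94, -0.01, 0.01] [-0.176, 0.011, 0.019]
[-0.94, -0.01, 0.01] [-0.176, 0.01, 0.02]
[-0.94, -0.01, 0.01] [-0.176, 0.009, 0.021]
[-0.94, -0.01, 0.01] [-0.176, 0.008, 0.021]
[-0.94, -0.01, 0.01] [-0.176, 0.006, 0.022]
[-0.94, -0.01, 0.01] [-0.176, 0.005, 0.022]
[-0.94, -0.01, 0.01] [-0.176, 0.004, 0.023]
[-0.94, -0.01, 0.01] [-0.176, 0.002, 0.023]
[-0.94, -0.01, 0.01] [-0.176, 0.001, 0.023]
```

Request:
apply_moves:
  steps:
    - [[-0.94, 0, 0], [-0.35, 0.02, 0.02], 1]
    - [[-0.94, 0, 0], [-0.35, 0.02, 0.02], 1]
    - [[-0.94, 0, 0], [-0.35, 0.02, 0.02], 1]
    - [[-0.94, 0, 0], [-0.35, 0.02, 0.02], 1]
    - [[-0.94, 0, 0], [-0.35, 0.02, 0.02], 1]

```text
clock: 5.58
tcp_pos: [0.5178, 0.0535, 0.3026]
eef_rot: [2.28, 1.739, 0.285]
wrist_force: [-0.2, -0.6, -1.8]
width: 0.008
gripper_force: 61.8
```

Request:
apply_moves:
  steps:
    - [[-0.94, 0, 0], [-0.35, 0.01, 0.02], 1]
    - [[-0.94, 0, 0], [-0.35, 0.01, 0.02], 1]
    - [[-0.94, 0, 0], [-0.35, 0.01, 0.02], 1]
    - [[-0.94, 0, 0], [-0.35, 0.01, 0.02], 1]
    - [[-0.94, 0, 0], [0, 0, 0.02], 1]

```text
clock: 6.2
tcp_pos: [0.4824, -0.1128, 0.2937]
eef_rot: [2.048, 1.552, 0.527]
wrist_force: [0.3, 0.7, -2.2]
width: 0.0085
gripper_force: 61.9
```

```bash
python3 p.py .499 -.115 .29 22 -.278
```

```text
rows 8 at [ 0.4824 -0.1128  0.2937] F [ 0.3  0.7 -2.2] w 0.0085 t 6.2 q [-0.47 -0.7   2.3   0.15  0.9  -0.25]
[-0.95, -0.01, 0.0] [0.002, 0.011, 0.014]
[-0.95, -0.01, 0.0] [0.002, 0.01, 0.014]
[-0.95, -0.01, 0.0] [0.002, 0.009, 0.015]
[-0.95, -0.01, 0.0] [0.002, 0.008, 0.016]
[-0.95, -0.01, 0.0] [0.002, 0.007, 0.016]
[-0.95, -0.01, 0.0] [0.002, 0.006, 0.017]
[-0.95, -0.01, 0.0] [0.002, 0.005, 0.017]
[-0.95, -0.01, 0.0] [0.003, 0.004, 0.017]
```

Request:
apply_moves:
  steps:
    - [[-0.95, 0, 0], [0, 0.03, 0.06], 1]
    - [[-0.95, 0, 0], [0, 0.03, 0.06], 1]
    - [[-0.95, 0, 0], [0, 0.03, 0.07], 1]
    - [[-0.95, 0, 0], [0, 0.02, 0.07], 1]
    - [[-0.95, 0, 0], [0, 0.02, 0.07], 1]

```text
clock: 6.82
tcp_pos: [0.521, -0.1199, 0.2762]
eef_rot: [1.793, 1.366, 0.734]
wrist_force: [0.4, 0.1, -2.3]
width: 0.0086
gripper_force: 61.9
```

```bash
python3 p.py .523 -.122 .29 22 -.278
```

```text
rows 3 at [ 0.521  -0.1199  0.2762] F [ 0.4  0.1 -2.3] w 0.0086 t 6.83 q [-0.49 -0.77  2.51  0.43  0.46 -0.52]
[-0.96, -0.04, 0.02] [-0.004, 0.036, -0.015]
[-0.96, -0.04, 0.02] [-0.004, 0.037, -0.013]
[-0.96, -0.04, 0.02] [-0.004, 0.037, -0.01]
```

```bash
cat > k.py <<'E'
import numpy as np
from scipy.spatial.transform import Rotation as R
from scipy.optimize import least_squares
from p import rot
from bench import arm
s=arm.sense()
D=[([-1.40510111,.221129,1.5274986,0,1.3946766,-.12607],[.1797,-.598,.2303]),([-.49,-.34,2.01,0,1.48,.23],[.3933,-.1185,.2611]),([.31,.2,1.52,0,1.43,.57],[.5617,.2625,.2498]),([.31,.16,1.43,0,1.54,.58],[.5631,.261,.3189]),([-.47,-.7,2.3,.15,.9,-.25],[.4824,-.1128,.2937]),(s["joint_pos"],s["tcp_pos"])]
def fk(q,k):
    a0,lat,z0,L1,e,L2,d=k
    E=lambda a,t:R.from_euler(a,t)
    r=E('z',q[0]);p=r.apply([a0,lat,z0])
    r=r*E('y',q[1]);p=p+r.apply([0,0,L1]);r=r*E('y',q[2]);p=p+r.apply([e,0,0])
    r=r*E('z',q[3]);p=p+r.apply([0,0,L2]);r=r*E('y',q[4]);p=p+r.apply([0,0,d])
    return p,r*E('z',q[5])*E('z',-np.pi/2)
K=least_squares(lambda k:np.concatenate([fk(q,k)[0]-p for q,p in D]+[1e-2*(np.array(k)-[0,.08,.35,.45,0,.45,.25])]),[0,.08,.35,.45,0,.45,.25])
if __name__=="__main__":
    np.set_printoptions(precision=4,suppress=True)
    print(K.x);print(K.fun[:-7].reshape(-1,3));print((R.from_rotvec(s["eef_rot"]).inv()*fk(s["joint_pos"],K.x)[1]).as_rotvec())
LO=np.array([-2.98,-.91,.09,-1.24,.2,-2.68])+.04;HI=np.array([2.98,2.08,2.57,4.39,2.65,2.68])-.04
def ik(pos,T,x0):
    best=None
    for x in x0:
        f=least_squares(lambda q:np.r_[10*(fk(q,K.x)[0]-pos),(T.inv()*fk(q,K.x)[1]).as_rotvec()],np.clip(x,LO+.01,HI-.01),bounds=(LO,HI))
        if best is None or f.cost<best.cost: best=f
    return best
if __name__=="__main__":
    rng=np.random.default_rng(0);c=np.array([.5495,-.1296,.185])
    for psi in np.arange(-180,180,30):
        for b in(20,):
            T=rot(b,np.radians(psi));f=ik(c-T.apply([0,0,.035]),T,[s["joint_pos"]]+list(rng.uniform(LO,HI,(8,6))))
            print(psi,b,round(f.cost,5),f.x)
E
python3 k.py
```

```text
[0.0113 0.0789 0.3047 0.4072 0.0475 0.5372 0.3284]
[[ 0.0005 -0.0009  0.0016]
 [-0.0009 -0.0013 -0.0013]
 [-0.0014 -0.0001 -0.0012]
 [-0.0004  0.0022  0.0017]
 [-0.0003 -0.0005 -0.0009]
 [-0.     -0.0008  0.0002]]
[ 0.      0.     -3.1416]
-180 20 0.0 [-0.2322  1.1479  0.6408 -0.3864  2.5302 -0.4023]
-150 20 0.0 [-0.0448  0.9844  0.92   -0.7151  2.2605 -0.7199]
-120 20 0.0 [ 0.1196  0.7365  1.3295 -0.9232  1.9107 -0.8431]
-90 20 0.0 [ 0.2335  0.4415  1.7809 -1.1549  1.5362 -0.8851]
-60 20 0.02551 [ 0.1765  0.0211  2.1432 -1.2     1.0843 -1.1848]
-30 20 0.01233 [ 0.0047 -0.2368  2.53    4.35    0.6818 -0.8963]
0 20 0.02027 [-0.9535 -0.3382  2.53    1.4212  0.9771  1.1643]
30 20 0.0 [-1.0713  0.0364  2.2884  1.296   1.3514  0.843 ]
60 20 0.0 [-0.9822  0.4043  1.8339  1.0126  1.6861  0.788 ]
90 20 0.0 [-0.818   0.7048  1.3803  0.7912  2.0139  0.7194]
120 20 0.0 [-0.6279  0.9588  0.9631  0.5555  2.3299  0.555 ]
150 20 0.0 [-0.4295  1.1362  0.6609  0.161   2.5587  0.1671]
```

```bash
sed -i "s/E('z',-np.pi\/2)/E('z',np.pi\/2)/; s/^    for psi in.*/    for psi in (8,14,18,22,26,30):/; s/for b in(20,)/for b in(20,24,28)/" k.py; python3 k.py | tail -18
```

```text
8 20 0.00301 [-1.0088 -0.2601  2.53    1.4875  1.074  -2.1565]
8 24 0.00122 [-0.9663 -0.344   2.53    1.4087  0.9926 -2.0236]
8 28 7e-05 [-0.922  -0.4109  2.53    1.3347  0.9186 -1.9055]
14 20 0.0 [-1.0338 -0.2133  2.5135  1.4883  1.1263 -2.2296]
14 24 0.0 [-1.0033 -0.2735  2.497   1.4028  1.073  -2.1114]
14 28 0.0 [-0.9686 -0.3187  2.4735  1.3095  1.0277 -1.9916]
18 20 0.0 [-1.053  -0.1463  2.4598  1.4375  1.1904 -2.2518]
18 24 0.0 [-1.0238 -0.2059  2.4459  1.3621  1.14   -2.1445]
18 28 0.0 [-0.9904 -0.2528  2.4257  1.2795  1.0958 -2.0351]
22 20 0.0 [-1.0648 -0.0823  2.404   1.3884  1.2483 -2.2704]
22 24 0.0 [-1.0371 -0.1409  2.3926  1.3212  1.2005 -2.1729]
22 28 0.0 [-1.0052 -0.1888  2.3754  1.2474  1.1578 -2.073 ]
26 20 0.0 [-1.0706 -0.0215  2.3468  1.3413  1.3015 -2.2859]
26 24 0.0 [-1.0444 -0.0787  2.3377  1.2806  1.2561 -2.1971]
26 28 0.0 [-1.0141 -0.1269  2.3233  1.2139  1.2149 -2.1058]
30 20 0.0 [-1.0713  0.0364  2.2884  1.296   1.3514 -2.2986]
30 24 0.0 [-1.0467 -0.0194  2.2814  1.2406  1.3081 -2.2179]
30 28 0.0 [-1.018  -0.0675  2.2696  1.1798  1.2683 -2.1345]
```

```bash
python3 p.py .505 -.144 .285 32 .314
```

```text
rows 8 at [ 0.521  -0.1199  0.2762] F [ 0.4  0.1 -2.3] w 0.0086 t 6.83 q [-0.49 -0.77  2.51  0.43  0.46 -0.52]
[-0.05, 0.88, -0.57] [-0.029, 0.002, -0.013]
[-0.05, 0.88, -0.57] [-0.028, 0.001, -0.015]
[-0.05, 0.88, -0.57] [-0.027, 0.0, -0.016]
[-0.05, 0.88, -0.57] [-0.026, -0.001, -0.018]
[-0.05, 0.88, -0.57] [-0.025, -0.002, -0.019]
[-0.05, 0.88, -0.57] [-0.023, -0.003, -0.021]
[-0.05, 0.88, -0.57] [-0.022, -0.003, -0.022]
[-0.05, 0.88, -0.57] [-0.02, -0.004, -0.024]
```

Request:
apply_moves:
  steps:
    - [[0.2, 0.88, -0.57], [-0.03, 0.02, 0], 1]
    - [[0, 0.88, -0.57], [-0.03, 0.02, 0], 1]
    - [[0, 0.88, -0.57], [-0.03, 0.01, 0], 1]
    - [[0, 0.88, -0.57], [-0.03, 0, 0], 1]
    - [[0, 0.88, -0.57], [-0.03, 0, 0], 1]

```text
clock: 7.45
tcp_pos: [0.5221, -0.1384, 0.282]
eef_rot: [1.571, 1.727, 0.923]
wrist_force: [0.2, 0.2, -2.9]
width: 0.0082
gripper_force: 62.0
```

```bash
python3 p.py .505 -.144 .285 26 .314
```

```text
rows 3 at [ 0.5221 -0.1384  0.282 ] F [ 0.2  0.2 -2.9] w 0.0082 t 7.45 q [-0.86 -0.59  2.41  1.    0.94 -1.42]
[-0.68, 0.86, -0.55] [-0.011, -0.021, -0.045]
[-0.68, 0.86, -0.55] [-0.007, -0.019, -0.047]
[-0.68, 0.86, -0.55] [-0.004, -0.017, -0.048]
```

Request:
apply_moves:
  steps:
    - [[-0.68, 0.86, -0.55], [-0.01, -0.02, -0.045], 1]
    - [[-0.68, 0.86, -0.55], [-0.01, -0.02, -0.045], 1]
    - [[-0.68, 0.86, -0.55], [-0.005, -0.02, -0.045], 1]
    - [[0, 0, 0], [0, 0, 0], 1]

```text
clock: 7.95
tcp_pos: [0.5053, -0.1453, 0.2839]
eef_rot: [1.323, 1.806, 1.13]
wrist_force: [0.3, 0.7, -2.5]
width: 0.0087
gripper_force: 62.0
```

```bash
python3 p.py .505 -.144 .285 22 .314
python3 - <<'E'
from bench import snapshot,arm
from h import *
s=arm.sense();r=R.from_rotvec(s["eef_rot"]);th=np.linspace(0,2*np.pi,361)
o=[]
for n in("top","side"):
    im=cv2.cvtColor(snapshot(n),cv2.COLOR_RGB2BGR);c=s["tcp_pos"]+r.apply([0,0,.035])
    m=proj(n,c)[0].round().astype(int)-40
    im=cv2.resize(im[m[1]:m[1]+80,m[0]:m[0]+80],None,fx=5,fy=5,interpolation=cv2.INTER_CUBIC)
    for y in(-.005,.005):
        P=s["tcp_pos"]+r.apply(np.c_[.055*np.cos(th),y+0*th,.035+.055*np.sin(th)])
        cv2.polylines(im,[((proj(n,P)-m+.5)*5).astype(int)],True,(0,0,255) if y<0 else (0,255,0))
    o.append(im)
cv2.imwrite("pics/held.png",np.hstack(o))
E
```

```text
rows 2 at [ 0.5053 -0.1453  0.2839] F [ 0.3  0.7 -2.5] w 0.0087 t 7.95 q [-1.07 -0.44  2.39  1.2   1.24 -1.84]
[-0.51, 0.03, -0.04] [0.006, 0.004, -0.002]
[-0.51, 0.03, -0.04] [0.006, 0.004, -0.002]
```

View pics/held.png

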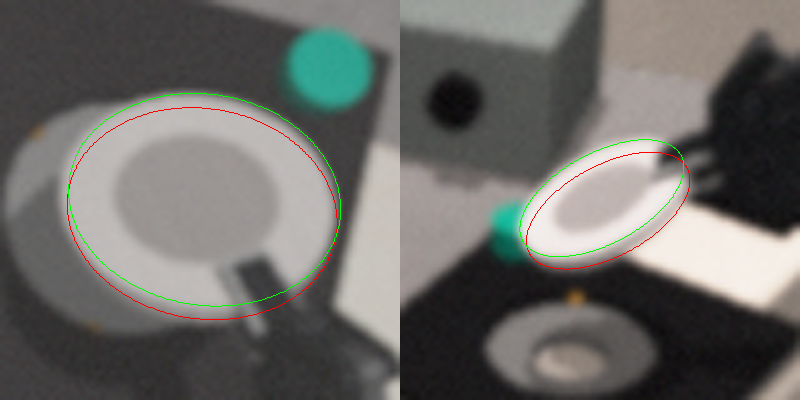

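The top view shows the disc firmly held, about 2.5 mm toward +y of the model outline. The teal mount at (330,70) is clear. I'll tilt to 20° and come down over the opening.

```bash
python3 p.py .519 -.1421 .200 20 .314 .2
```

```text
rows 4 at [ 0.506  -0.1447  0.2853] F [-0.1  1.  -1.8] w 0.0086 t 8.05 q [-1.07 -0.44  2.39  1.2   1.24 -1.84]
[-0.38, 0.01, -0.01] [-0.003, -0.148, 0.103]
[-0.38, 0.01, -0.01] [-0.003, -0.15, 0.099]
[-0.38, 0.01, -0.01] [-0.003, -0.153, 0.095]
[-0.38, 0.01, -0.01] [-0.003, -0.155, 0.091]
```

Request:
apply_moves:
  steps:
    - [[-0.38, 0, 0], [0, -0.15, 0.1], 1]
    - [[-0.38, 0, 0], [0, -0.15, 0.1], 1]
    - [[-0.38, 0, 0], [0, -0.15, 0.095], 1]
    - [[-0.38, 0, 0], [0, -0.155, 0.09], 1]
    - [[0, 0, 0], [0, 0, 0], 1]

```text
clock: 8.68
tcp_pos: [0.5185, -0.1391, 0.1995]
eef_rot: [1.259, 1.725, 1.211]
wrist_force: [-0.5, 0.1, -3.1]
width: 0.0081
gripper_force: 62.0
```

```bash
python3 p.py .519 -.1421 .1855 20 .314 .05
```

```text
rows 3 at [ 0.5185 -0.1391  0.1995] F [-0.5  0.1 -3.1] w 0.0081 t 8.68 q [-1.07 -0.15  2.45  1.43  1.2  -2.24]
[0.0, 0.0, -0.02] [-0.009, -0.037, 0.012]
[0.0, 0.0, -0.02] [-0.009, -0.037, 0.012]
[0.0, 0.0, -0.02] [-0.009, -0.037, 0.012]
```

Request:
apply_moves:
  steps:
    - [[0, 0, 0], [-0.007, -0.035, 0.012], 1]
    - [[0, 0, 0], [-0.007, -0.035, 0.012], 1]
    - [[0, 0, 0], [0, 0, 0], 1]

```text
clock: 9.05
tcp_pos: [0.5195, -0.1429, 0.1932]
eef_rot: [1.253, 1.723, 1.207]
wrist_force: [1.5, -0.6, -1.5]
width: 0.0084
gripper_force: 62.0
```

Request:
apply_moves:
  steps:
    - [[0, 0, 0], [0, -0.02, 0.008], 1]
    - [[0, 0, 0], [0, 0, 0], 1]

```text
clock: 9.3
tcp_pos: [0.5194, -0.1426, 0.1902]
eef_rot: [1.254, 1.723, 1.208]
wrist_force: [-0.2, -0.7, -2.5]
width: 0.0086
gripper_force: 62.1
```

Request:
apply_moves:
  steps:
    - [[0, 0, 0], [0, -0.018, 0.006], 1]
    - [[0, 0, 0], [0, 0, 0], 1]

```text
clock: 9.55
tcp_pos: [0.5201, -0.1431, 0.1897]
eef_rot: [1.25, 1.721, 1.209]
wrist_force: [1.8, 0.5, 4.8]
width: 0.0085
gripper_force: 62.2
```

Request:
apply_moves:
  steps:
    - [[0, 0, 0], [0, -0.015, 0.005], 1]
    - [[0, 0, 0], [0, 0, 0], 1]

```text
clock: 9.8
tcp_pos: [0.521, -0.144, 0.19]
eef_rot: [1.246, 1.718, 1.21]
wrist_force: [3.6, 1.3, 12.3]
width: 0.0088
gripper_force: 62.4
```

```bash
python3 - <<'E'
from bench import arm
import numpy as np
from scipy.spatial.transform import Rotation as R
s=arm.sense();r=R.from_rotvec(s["eef_rot"])
print(s["wrist_force"],s["torque"],s["tcp_pos"],s["joint_pos"].round(3));print("tool frame F,M",r.inv().apply(s["wrist_force"]).round(2),r.inv().apply(s["torque"]).round(3))
z=r.apply([0,0,1]);print("pitch",np.degrees(np.arcsin(-z[2])),np.degrees(np.arctan2(z[1],z[0])))
E
python3 - <<'E'
import sys;sys.path.insert(0,".")
from k import *
p,r=fk(s["joint_pos"],K.x);print(p.round(4))
E
```

```text
[ 3.60238669  1.30599235 12.31344271] [ 0.26279171 -0.32949056 -0.0226683 ] [ 0.52098179 -0.14399137  0.19003974] [-1.07  -0.095  2.438  1.449  1.202 -2.294]
tool frame F,M [ 0.07 12.89 -0.49] [-0.394  0.026  0.149]
pitch 19.432240418183294 17.73010795016509
[ 0.5204 -0.1447  0.1903]
```

Request:
apply_moves:
  steps:
    - [[0, 0, 0], [0, 0.05, -0.02], 1]
    - [[0, 0, 0], [0, 0, 0], 1]

```text
clock: 10.05
tcp_pos: [0.5191, -0.1427, 0.1925]
eef_rot: [1.253, 1.723, 1.207]
wrist_force: [-0.4, 0.1, -1.3]
width: 0.0088
gripper_force: 62.0
```

```bash
cat > t.py <<'E'
from bench import arm,snapshot
import numpy as np
from scipy.spatial.transform import Rotation as R
F=[];M=[]
for i in range(3):
    s=arm.sense();r=R.from_rotvec(s["eef_rot"]);F.append(r.inv().apply(s["wrist_force"]));M.append(r.inv().apply(s["torque"]));snapshot("top")
z=r.apply([0,0,1])
print(s["tcp_pos"].round(4),"world F",r.apply(np.mean(F,0)).round(1),"tool F,M",np.mean(F,0).round(2),np.mean(M,0).round(3),"pitch",np.degrees(np.arcsin(-z[2])).round(1),"t",s["clock"])
E
python3 t.py
```

```text
[ 0.5189 -0.1424  0.192 ] world F [-0.7  0.4 -2. ] tool F,M [ 0.56 -2.04  0.16] [ 0.903 -0.013  0.011] pitch 19.9 t 10.15
```

Request:
apply_moves:
  steps:
    - [[0, 0, 0], [0, 0, 0.02], 1]
    - [[0, 0, 0], [0, -0.012, 0.008], 1]
    - [[0, 0, 0], [0, 0, 0], 1]

```text
clock: 10.58
tcp_pos: [0.5218, -0.1418, 0.19]
eef_rot: [1.254, 1.723, 1.209]
wrist_force: [0.6, -0.0, -1.8]
width: 0.0083
gripper_force: 62.0
```

```bash
python3 t.py
```

```text
[ 0.5217 -0.1418  0.19  ] world F [ 0.3  0.2 -2. ] tool F,M [ 0.12 -1.73  1.02] [0.792 0.038 0.01 ] pitch 19.8 t 10.675
```

Request:
apply_moves:
  steps:
    - [[0, 0, 0], [0, -0.01, 0.008], 1]
    - [[0, 0, 0], [0, -0.012, 0.004], 1]
    - [[0, 0, 0], [0, 0, 0], 1]

```text
clock: 11.1
tcp_pos: [0.5233, -0.1427, 0.1902]
eef_rot: [1.248, 1.719, 1.21]
wrist_force: [1.2, 2.4, 11.5]
width: 0.0087
gripper_force: 62.2
```

```bash
python3 t.py
```

```text
[ 0.5234 -0.1427  0.1902] world F [ 0.5  2.  11.3] tool F,M [ 1.69 11.02 -2.7 ] [-0.054  0.158  0.221] pitch 19.5 t 11.2
```

Request:
apply_moves:
  steps:
    - [[0, 0, 0], [0, 0.005, 0], 0.75]
    - [[0, 0, 0], [0, 0, 0], 0.7]
    - [[0, 0, 0], [0, 0, 0], 0.65]
    - [[0, 0, 0], [0, 0, 0], 0.6]
    - [[0, 0, 0], [0, 0, 0], 0.6]
  force: 20

```text
clock: 11.88
tcp_pos: [0.5234, -0.1431, 0.1904]
eef_rot: [1.249, 1.72, 1.208]
wrist_force: [-6.2, -1.4, 11.6]
width: 0.0172
gripper_force: 0.6
```

```bash
python3 t.py; python3 p.py .523 -.143 .19 16 .314
```

```text
[ 0.5234 -0.1431  0.1904] world F [-5.9 -0.7 12.2] tool F,M [ 1.1   9.57 -9.61] [0.392 0.131 0.112] pitch 19.6 t 11.975
rows 1 at [ 0.5233 -0.1432  0.1904] F [-5.6 -1.9 12.1] w 0.0171 t 12.03 q [-1.06 -0.1   2.44  1.45  1.19 -2.29]
[-0.9, 0.07, 0.06] [0.002, -0.004, -0.001]
```

Request:
apply_moves:
  steps:
    - [[0, 0, 0], [0, 0.02, -0.008], 0.6]
    - [[0, 0, 0], [0, 0, 0], 0.6]

```text
clock: 12.28
tcp_pos: [0.5222, -0.1417, 0.1902]
eef_rot: [1.253, 1.723, 1.208]
wrist_force: [0.1, -0.2, 1.0]
width: 0.0169
gripper_force: 0.6
```

```bash
python3 t.py
python3 - <<'E'
from bench import snapshot
import cv2,numpy as np
o=[]
for n,(x,y,w) in(("top",(370,165,130)),("side",(300,100,110))):
    im=cv2.cvtColor(snapshot(n),cv2.COLOR_RGB2BGR)[y:y+w,x:x+w]; o.append(cv2.resize(im,(400,400),interpolation=cv2.INTER_CUBIC))
cv2.imwrite("pics/rel.png",np.hstack(o))
E
```

```text
[ 0.5222 -0.1417  0.1901] world F [-0.5 -0.7  0.7] tool F,M [-0.46  0.46 -0.92] [ 0.659 -0.027 -0.001] pitch 19.8 t 12.375
```

View pics/rel.png

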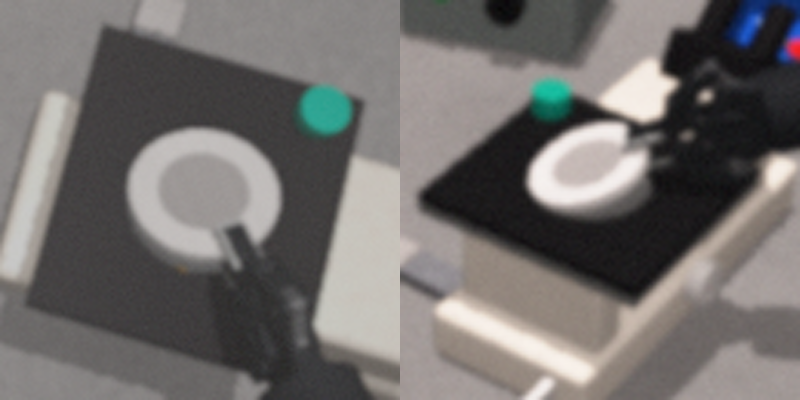

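The disc is loose in the fingers, resting on the lower one. Its far edge is inside the recess. I'll pull the fingers out quickly.

Request:
apply_moves:
  steps:
    - [[0, 0, 0], [0, -0.15, -0.48], 0.6]
    - [[0, 0, 0], [0, 0.1, -0.45], 0.6]
    - [[0.9, 0, 0], [0, 0.4, -0.1], 0.8]
    - [[0.9, 0, 0], [0, 0.3, 0], 1]
    - [[0, 0, 0], [0, 0, 0], 1]

```text
clock: 13.15
tcp_pos: [0.4395, -0.1693, 0.3089]
eef_rot: [1.318, 1.824, 1.107]
wrist_force: [0.6, 0.1, -0.0]
width: 0.0002
gripper_force: 0.0
```

```bash
python3 t.py
cat > e.py <<'E'
from h import *
from bench import snapshot
import sys
o=[]
c=(.5495,-.1296)
for n in("top","side"):
    im=cv2.cvtColor(snapshot(n),cv2.COLOR_RGB2BGR);cv2.imwrite(f"pics/{sys.argv[1]}_{n}.png",im);m=proj(n,[*c,.16])[0].round().astype(int)-35
    k=5.7;q=cv2.resize(im[m[1]:m[1]+70,m[0]:m[0]+70],None,fx=k,fy=k,interpolation=cv2.INTER_CUBIC)
    h=cv2.inRange(im,(130,130,130),(255,255,255))[m[1]:m[1]+70,m[0]:m[0]+70]
    nn,l,st,ce=cv2.connectedComponentsWithStats(h);i=1+np.argmax([st[j,4]*(np.linalg.norm(ce[j]-35)<15) for j in range(1,nn)])
    pts=np.argwhere(l==i)[:,::-1];hull=cv2.convexHull(pts.astype(np.int32)); el=cv2.fitEllipse(hull)
    print(n,"ellipse",np.array(el[0])+m,el[1],el[2])
    th=np.linspace(0,2*np.pi,181)
    for z in(.16,.169):
        e=cv2.fitEllipse(proj(n,np.c_[c[0]+.055*np.cos(th),c[1]+.055*np.sin(th),z+0*th]).astype(np.float32));print(" expected z",z,e)
    o.append(q)
cv2.imwrite(f"pics/{sys.argv[1]}.png",np.hstack(o))
E
python3 e.py lay
```

```text
[ 0.4386 -0.1678  0.3045] world F [ 0.3  0.3 -0.6] tool F,M [ 0.21 -0.34  0.63] [ 0.446  0.01  -0.003] pitch 27.0 t 13.25
top ellipse [434.74310684 230.56008148] (44.73781204223633, 49.362796783447266) 124.0116195678711
 expected z 0.16 ((434.04229736328125, 230.271240234375), (44.97993087768555, 47.84258270263672), 126.9927978515625)
 expected z 0.169 ((434.9912414550781, 229.5569305419922), (45.341976165771484, 48.257118225097656), 126.87557220458984)
side ellipse [352.89736557 148.47637177] (21.096923828125, 34.474979400634766) 85.81790161132812
 expected z 0.16 ((351.83660888671875, 149.8457794189453), (20.23359489440918, 33.745628356933594), 92.26644134521484)
 expected z 0.169 ((351.9573059082031, 147.6146240234375), (20.198841094970703, 33.88601303100586), 92.23970794677734)
```

```bash
python3 p.py .52 -.12 .23 90 0 | head -3; python3 p.py .52 -.135 .24 88 .314
```

```text
rows 17 at [ 0.4383 -0.1676  0.3029] F [ 0.4 -0.6  0.3] w -0.0002 t 13.4 q [-1.29 -0.56  2.42  1.11  1.47 -1.84]
[0.92, -0.15, 0.23] [0.01, -0.011, 0.057]
[0.92, -0.15, 0.23] [0.01, -0.008, 0.057]
rows 16 at [ 0.4383 -0.1676  0.3029] F [ 0.4 -0.6  0.3] w -0.0002 t 13.4 q [-1.29 -0.56  2.42  1.11  1.47 -1.84]
[0.95, 0.0, -0.0] [0.003, -0.008, 0.056]
[0.95, 0.0, -0.0] [0.003, -0.005, 0.056]
[0.95, 0.0, -0.0] [0.003, -0.001, 0.056]
[0.95, 0.0, -0.0] [0.003, 0.003, 0.056]
[0.95, 0.0, -0.0] [0.003, 0.006, 0.056]
[0.95, 0.0, -0.0] [0.003, 0.01, 0.055]
[0.95, 0.0, -0.0] [0.003, 0.014, 0.054]
[0.95, 0.0, -0.0] [0.003, 0.017, 0.053]
[0.95, 0.0, -0.0] [0.003, 0.021, 0.052]
[0.95, 0.0, -0.0] [0.003, 0.024, 0.051]
[0.95, 0.0, -0.0] [0.003, 0.028, 0.049]
[0.95, 0.0, -0.0] [0.003, 0.031, 0.047]
[0.95, 0.0, -0.0] [0.003, 0.034, 0.045]
[0.95, 0.0, -0.0] [0.003, 0.037, 0.042]
[0.95, 0.0, -0.0] [0.003, 0.04, 0.04]
```

Request:
apply_moves:
  steps:
    - [[0.95, 0, 0], [0, 0, 0.056], 1]
    - [[0.95, 0, 0], [0, 0, 0.056], 1]
    - [[0.95, 0, 0], [0, 0, 0.056], 1]
    - [[0.95, 0, 0], [0, 0, 0.056], 1]
    - [[0.95, 0, 0], [0, 0.01, 0.056], 1]

```text
clock: 14.02
tcp_pos: [0.4653, -0.1592, 0.2844]
eef_rot: [1.513, 2.074, 0.835]
wrist_force: [-0.4, -0.0, 0.1]
width: 0.0002
gripper_force: 0.0
```

Request:
apply_moves:
  steps:
    - [[0.95, 0, 0], [0, 0.01, 0.055], 1]
    - [[0.95, 0, 0], [0, 0.015, 0.054], 1]
    - [[0.95, 0, 0], [0, 0.02, 0.053], 1]
    - [[0.95, 0, 0], [0, 0.02, 0.052], 1]
    - [[0.95, 0, 0], [0, 0.025, 0.051], 1]

```text
clock: 14.65
tcp_pos: [0.4914, -0.1507, 0.2648]
eef_rot: [1.676, 2.299, 0.505]
wrist_force: [-0.5, 0.2, -0.3]
width: 0.0001
gripper_force: 0.0
```

Request:
apply_moves:
  steps:
    - [[0.95, 0, 0], [0, 0.03, 0.05], 1]
    - [[0.95, 0, 0], [0, 0.03, 0.05], 1]
    - [[0.95, 0, 0], [0, 0.035, 0.045], 1]
    - [[0.95, 0, 0], [0, 0.04, 0.04], 1]
    - [[0.95, 0, 0], [0, 0.04, 0.04], 1]

```text
clock: 15.28
tcp_pos: [0.5182, -0.1422, 0.2451]
eef_rot: [1.815, 2.49, 0.124]
wrist_force: [0.6, 0.3, -0.3]
width: -0.0001
gripper_force: 0.0
```

```bash
python3 p.py .5495 -.1296 .20 88 .314
python3 - <<'E'
# fit disc pose incl. tilt from pictures taken with the arm clear
from h import *
def mask(n):
    im=cv2.imread(f"pics/lay_{n}.png");g=im.min(2)
    m=proj(n,[.5495,-.1296,.16])[0].round().astype(int);h=np.zeros_like(g);h[m[1]-35:m[1]+35,m[0]-35:m[0]+35]=cv2.inRange(g,105,255)[m[1]-35:m[1]+35,m[0]-35:m[0]+35]
    nn,l,st,ce=cv2.connectedComponentsWithStats(h);i=1+np.argmax([st[j,4]*(np.linalg.norm(ce[j]-m)<12) for j in range(1,nn)])
    return cv2.convexHull(np.argwhere(l==i)[:,::-1].astype(np.int32))[:,0]
th=np.linspace(0,2*np.pi,361);H={n:mask(n) for n in("top","side")}
def P(q):
    r=R.from_rotvec([q[3],q[4],0])
    return np.vstack([q[:3]+r.apply(np.c_[.055*np.cos(th),.055*np.sin(th),z+0*th]) for z in(-.005,.005)])
def f(q):
    o=[]
    for n in H:
        h=cv2.convexHull(proj(n,P(q)).astype(np.float32));o+=[cv2.pointPolygonTest(h,tuple(map(float,x)),True) for x in H[n]]
    return o
r=least_squares(f,[.549,-.13,.16,.01,-.01],diff_step=1e-2,x_scale=[.01,.01,.01,.1,.1],loss="soft_l1");print(r.x.round(4),"tilt deg",np.degrees(r.x[3:]),np.std(r.fun))
E
```

```text
rows 2 at [ 0.5182 -0.1422  0.2451] F [ 0.6  0.3 -0.3] w -0.0001 t 15.28 q [-0.46 -0.06  1.81  0.07  1.33 -0.78]
[0.46, -0.01, -0.02] [0.01, 0.121, 0.201]
[0.46, -0.01, -0.02] [0.01, 0.128, 0.197]
[ 0.5474 -0.1292  0.1665  0.001   0.0889] tilt deg [0.05508909 5.09628586] 0.3828872462973212
```

The fit to the pictures puts the disc about 2 mm toward the robot, with that side about 5 mm high (5° tilt). I'll press on that side and slide it inward.

```bash
python3 p.py .515 -.120 .183 90 .314
```

```text
rows 2 at [ 0.5182 -0.1422  0.2451] F [ 0.6  0.3 -0.3] w -0.0001 t 15.28 q [-0.46 -0.06  1.81  0.07  1.33 -0.78]
[0.71, -0.01, -0.02] [0.092, -0.01, 0.259]
[0.71, -0.01, -0.02] [0.092, 0.003, 0.259]
```

Request:
apply_moves:
  steps:
    - [[0.7, 0, 0], [0.09, 0, 0.24], 1]
    - [[0.7, 0, 0], [0.09, 0, 0.24], 1]
    - [[0, 0, 0], [0, 0, 0.03], 1]
    - [[0, 0, 0], [0, 0, 0], 1]

```text
clock: 15.78
tcp_pos: [0.5163, -0.1209, 0.1859]
eef_rot: [1.848, 2.536, 0.006]
wrist_force: [0.2, -0.4, 0.6]
width: 0.0002
gripper_force: 0.0
```

Request:
apply_moves:
  steps:
    - [[0, 0, 0], [0, 0, 0.03], 1]
    - [[0, 0, 0], [0, 0, 0.03], 1]
    - [[0, 0, 0], [0, 0, 0], 1]

```text
clock: 16.15
tcp_pos: [0.5167, -0.121, 0.1796]
eef_rot: [1.847, 2.534, 0.007]
wrist_force: [0.5, 0.5, -0.1]
width: 0.0002
gripper_force: 0.0
```

Request:
apply_moves:
  steps:
    - [[0, 0, 0], [0, 0, 0.025], 1]
    - [[0, 0, 0], [0, 0, 0.02], 1]
    - [[0, 0, 0], [0, 0, 0], 1]

```text
clock: 16.52
tcp_pos: [0.5167, -0.1207, 0.1737]
eef_rot: [1.847, 2.535, 0.006]
wrist_force: [-1.0, 0.3, -0.1]
width: -0.0003
gripper_force: 0.0
```

Request:
apply_moves:
  steps:
    - [[0, 0, 0], [0, 0, 0.015], 1]
    - [[0, 0, 0], [0, 0, 0], 1]

```text
clock: 16.77
tcp_pos: [0.5168, -0.1207, 0.1721]
eef_rot: [1.847, 2.535, 0.006]
wrist_force: [0.4, 0.7, 0.3]
width: -0.0001
gripper_force: 0.0
```

Request:
apply_moves:
  steps:
    - [[0, 0, 0], [0, 0, 0.012], 1]
    - [[0, 0, 0], [0, 0, 0.012], 1]
    - [[0, 0, 0], [0, 0, 0], 1]

```text
clock: 17.15
tcp_pos: [0.5171, -0.1208, 0.1695]
eef_rot: [1.847, 2.534, 0.007]
wrist_force: [1.1, 0.0, 0.6]
width: 0.0002
gripper_force: 0.5
```

Request:
apply_moves:
  steps:
    - [[0, 0, 0], [0, 0, 0.012], 1]
    - [[0, 0, 0], [0, 0, 0], 1]

```text
clock: 17.4
tcp_pos: [0.5173, -0.1209, 0.1691]
eef_rot: [1.846, 2.533, 0.007]
wrist_force: [-1.7, 0.6, 7.4]
width: 0.0003
gripper_force: 3.7
```

Request:
apply_moves:
  steps:
    - [[0, 0, 0], [0, 0, 0.01], 1]
    - [[0, 0, 0], [-0.009, 0.014, 0], 1]
    - [[0, 0, 0], [-0.009, 0.014, 0], 1]
    - [[0, 0, 0], [0, 0, 0], 1]

```text
clock: 17.9
tcp_pos: [0.5209, -0.1218, 0.1667]
eef_rot: [1.847, 2.534, 0.006]
wrist_force: [-0.1, 0.4, 2.8]
width: -0.0002
gripper_force: 1.3
```

Request:
apply_moves:
  steps:
    - [[0, 0, 0], [-0.009, 0.014, 0.006], 1]
    - [[0, 0, 0], [-0.009, 0.014, 0], 1]
    - [[0, 0, 0], [0, 0, 0], 1]

```text
clock: 18.27
tcp_pos: [0.5245, -0.1228, 0.1659]
eef_rot: [1.847, 2.535, 0.006]
wrist_force: [-1.8, 1.2, 3.7]
width: -0.0002
gripper_force: 1.8
```

Request:
apply_moves:
  steps:
    - [[0, 0, 0], [0, 0, 0.015], 1]
    - [[0, 0, 0], [0, 0, 0.015], 1]
    - [[0, 0, 0], [0, 0, 0], 1]

```text
clock: 18.65
tcp_pos: [0.5245, -0.1228, 0.1619]
eef_rot: [1.847, 2.534, 0.006]
wrist_force: [0.3, -0.4, -0.7]
width: -0.0003
gripper_force: 0.0
```

Request:
apply_moves:
  steps:
    - [[0, 0, 0], [0, 0, 0.015], 1]
    - [[0, 0, 0], [0, 0, 0], 1]

```text
clock: 18.9
tcp_pos: [0.5245, -0.1228, 0.1602]
eef_rot: [1.847, 2.535, 0.006]
wrist_force: [0.0, -0.1, -0.3]
width: 0.0002
gripper_force: 0.0
```

Request:
apply_moves:
  steps:
    - [[0, 0, 0], [0, 0, 0.012], 1]
    - [[0, 0, 0], [0, 0, 0], 1]

```text
clock: 19.15
tcp_pos: [0.5247, -0.1228, 0.1601]
eef_rot: [1.847, 2.534, 0.006]
wrist_force: [-3.5, 0.8, 6.6]
width: 0.0
gripper_force: 3.3
```

Request:
apply_moves:
  steps:
    - [[0, 0, 0], [0, 0, 0.012], 1]
    - [[0, 0, 0], [0, 0, 0], 1]

```text
clock: 19.4
tcp_pos: [0.5247, -0.1228, 0.16]
eef_rot: [1.847, 2.534, 0.006]
wrist_force: [-7.1, 3.0, 15.1]
width: 0.0
gripper_force: 7.6
```

Request:
apply_moves:
  steps:
    - [[0, 0, 0], [0, 0, -0.1], 1]
    - [[0, 0, 0], [0, 0, -0.1], 1]

```text
clock: 19.65
tcp_pos: [0.5245, -0.1228, 0.1822]
eef_rot: [1.847, 2.534, 0.006]
wrist_force: [-0.5, 0.0, -0.6]
width: 0.0003
gripper_force: 0.0
```

```bash
python3 p.py .5768 -.1032 .172 90 .314
```

```text
rows 2 at [ 0.5245 -0.1228  0.1822] F [-0.5  0.  -0.6] w 0.0003 t 19.65 q [-0.38  0.05  1.81  0.    1.28 -0.69]
[0.05, 0.02, -0.02] [0.011, 0.232, 0.044]
[0.05, 0.02, -0.02] [0.011, 0.232, 0.043]
```

Request:
apply_moves:
  steps:
    - [[0, 0, 0], [0.01, 0.23, 0], 1]
    - [[0, 0, 0], [0.01, 0.23, 0.02], 1]
    - [[0, 0, 0], [0, 0, 0.04], 1]
    - [[0, 0, 0], [0, 0, 0.04], 1]
    - [[0, 0, 0], [0, 0, 0], 1]

```text
clock: 20.27
tcp_pos: [0.5753, -0.1037, 0.1694]
eef_rot: [1.848, 2.535, 0.005]
wrist_force: [-0.6, -0.3, 0.6]
width: 0.0002
gripper_force: 0.0
```

Request:
apply_moves:
  steps:
    - [[0, 0, 0], [0, 0, 0.02], 1]
    - [[0, 0, 0], [0, 0, 0.02], 1]
    - [[0, 0, 0], [0, 0, 0], 1]

```text
clock: 20.65
tcp_pos: [0.5762, -0.1037, 0.1651]
eef_rot: [1.847, 2.534, 0.006]
wrist_force: [-0.2, 0.2, -0.6]
width: 0.0002
gripper_force: 0.0
```

Request:
apply_moves:
  steps:
    - [[0, 0, 0], [0, 0, 0.015], 1]
    - [[0, 0, 0], [0, 0, 0.015], 1]
    - [[0, 0, 0], [0, 0, 0], 1]

```text
clock: 21.02
tcp_pos: [0.5763, -0.1036, 0.1615]
eef_rot: [1.847, 2.535, 0.006]
wrist_force: [0.2, 0.5, 0.2]
width: -0.0002
gripper_force: 0.0
```

Request:
apply_moves:
  steps:
    - [[0, 0, 0], [0, 0, 0.01], 1]
    - [[0, 0, 0], [0, 0, 0.01], 1]
    - [[0, 0, 0], [0, 0, 0], 1]

```text
clock: 21.4
tcp_pos: [0.5766, -0.1036, 0.1601]
eef_rot: [1.847, 2.534, 0.006]
wrist_force: [-1.5, 0.7, 4.2]
width: -0.0
gripper_force: 2.6
```

Request:
apply_moves:
  steps:
    - [[0, 0, 0], [0, 0, 0.012], 1]
    - [[0, 0, 0], [0, 0, 0], 1]

```text
clock: 21.65
tcp_pos: [0.5766, -0.1037, 0.16]
eef_rot: [1.846, 2.534, 0.006]
wrist_force: [-6.0, 1.6, 13.4]
width: -0.0004
gripper_force: 6.5
```

Request:
apply_moves:
  steps:
    - [[0, 0, 0], [0, 0, -0.1], 1]
    - [[0, 0, 0], [-0.2, -0.3, 0], 1]
    - [[0, 0, 0], [-0.2, 0, 0], 1]
    - [[0, 0, 0], [0, 0, 0], 1]

```text
clock: 22.15
tcp_pos: [0.5577, -0.1621, 0.1701]
eef_rot: [1.849, 2.531, 0.007]
wrist_force: [-0.5, 0.7, -0.6]
width: -0.0001
gripper_force: 0.0
```

```bash
python3 p.py .5588 -.1665 .164 90 .314
```

```text
rows 1 at [ 0.5577 -0.1621  0.1701] F [-0.5  0.7 -0.6] w -0.0001 t 22.15 q [-0.42  0.16  1.71  0.    1.26 -0.73]
[0.11, 0.04, -0.07] [-0.038, -0.003, 0.051]
```

Request:
apply_moves:
  steps:
    - [[0, 0, 0], [-0.03, 0, 0.03], 1]
    - [[0, 0, 0], [0, 0, 0.02], 1]
    - [[0, 0, 0], [0, 0, 0.015], 1]
    - [[0, 0, 0], [0, 0, 0], 1]

```text
clock: 22.65
tcp_pos: [0.5579, -0.1633, 0.1616]
eef_rot: [1.847, 2.535, 0.006]
wrist_force: [-0.2, -1.1, 0.3]
width: -0.0002
gripper_force: 0.0
```

Request:
apply_moves:
  steps:
    - [[0, 0, 0], [0, 0, 0.015], 1]
    - [[0, 0, 0], [0, 0, 0.012], 1]
    - [[0, 0, 0], [0, 0, 0], 1]

```text
clock: 23.02
tcp_pos: [0.5582, -0.1637, 0.16]
eef_rot: [1.846, 2.534, 0.007]
wrist_force: [-2.9, 2.2, 7.6]
width: 0.0001
gripper_force: 3.5
```

Request:
apply_moves:
  steps:
    - [[0, 0, 0], [0, 0, 0.01], 1]
    - [[0, 0, 0], [0, 0, 0], 1]

```text
clock: 23.28
tcp_pos: [0.5582, -0.1637, 0.16]
eef_rot: [1.846, 2.534, 0.007]
wrist_force: [-5.7, 3.7, 13.6]
width: -0.0
gripper_force: 6.7
```

Request:
apply_moves:
  steps:
    - [[0, 0, 0], [0, 0, -0.2], 1]
    - [[0, 0, 0], [0, 0, -0.4], 1]
    - [[0, 0, 0], [0, -0.4, -0.3], 1]
    - [[0, 0, 0], [0, -0.45, 0], 1]
    - [[0, 0, 0], [0, -0.45, 0], 1]

```text
clock: 23.9
tcp_pos: [0.4077, -0.2119, 0.2652]
eef_rot: [1.845, 2.534, 0.006]
wrist_force: [-0.4, -1.3, 0.4]
width: -0.0002
gripper_force: 0.0
```

```bash
python3 e.py fin; cat > /dev/null
python3 - <<'E'
import cv2,numpy as np
a=cv2.imread("pics/fin_top.png");b=cv2.imread("pics/fin.png")
cv2.imwrite("pics/finv.png",np.vstack([cv2.resize(b,(640,320)),cv2.resize(a[90:330,100:580],(512,256)) if 0 else cv2.copyMakeBorder(cv2.resize(a[100:330,150:600],(540,276)),0,0,50,50,cv2.BORDER_CONSTANT)]))
E
```

```text
top ellipse [434.29088974 229.94889069] (45.88472366333008, 48.82625198364258) 127.26007843017578
 expected z 0.16 ((434.04229736328125, 230.271240234375), (44.97993087768555, 47.84258270263672), 126.9927978515625)
 expected z 0.169 ((434.9912414550781, 229.5569305419922), (45.341976165771484, 48.257118225097656), 126.87557220458984)
side ellipse [351.87962341 149.36729813] (21.301172256469727, 34.3469352722168) 92.142333984375
 expected z 0.16 ((351.83660888671875, 149.8457794189453), (20.23359489440918, 33.745628356933594), 92.26644134521484)
 expected z 0.169 ((351.9573059082031, 147.6146240234375), (20.198841094970703, 33.88601303100586), 92.23970794677734)
```

View pics/finv.png

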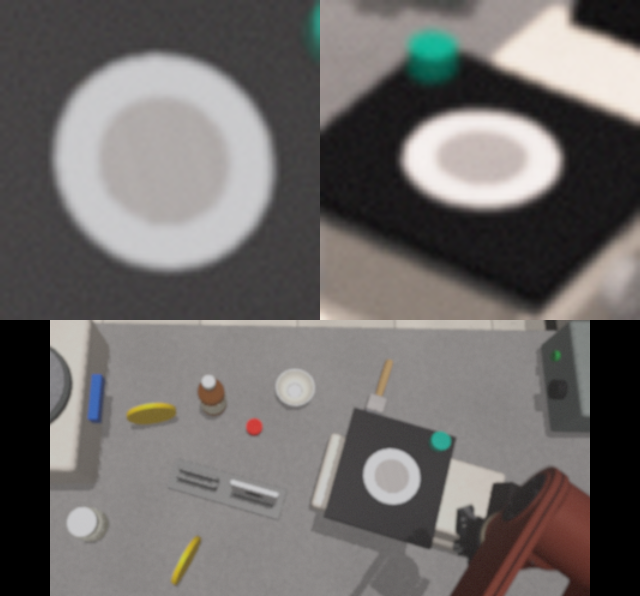

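The final picture shows the disc flush and level in the opening at (165,160). The square is still in the rack at (255,492), and the teal, red and other items haven't moved. The arm touches nothing, so I'm handing the job in.

```bash
python3 -c "
from bench import arm
print(arm.finish_job())"
```

```text
the job is handed in; nothing more can be done
None
```

The round insert is seated in the microscope stage, pressed past all three spring balls and flush all round; the square insert is still in the rack, nothing else was disturbed, and the job is handed in at about 24 s.

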